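# Count to the third bay and push the plane home

### The arm

A 6-joint arm with a two-finger parallel gripper is mounted at the origin on a cart in front of the work surface, level with it; the furniture and walls round the work are solid. World frame = base frame: x ahead of the robot, y to its left, z up, the work surface at z = 0. Lengths are in m, angles in rad, forces in N, time in s.
With the tool pointing down it reaches from about 0.375 to 0.975 m from the base axis. Payload 3.8 kg.
Tool frame: the origin (TCP) lies midway between the tips of the shut fingers; the grasp point (between the pads) lies 19 mm behind it; z points along the fingers, y is the line along which they close (so a half turn about z gives the same grasp; the last joint's range is limited). The gripper opens to 85 mm and grips with 20 to 120 N. Pads are 22 mm wide; open, the fingers measure 114 mm over their backs; the gripper's body (76 mm by 85 mm) begins 54 mm behind the grasp point. The pads swing forward as they close: fully open they stand 13 mm farther back than shut.
Start: joints at [-1.207, 0.264, 1.604, -0, 1.274, -0.037], TCP at [0.263, -0.622, 0.231] pointing down, gripper open.
Joint ranges: [-2.63, 2.63], [-0.94, 2.18], [0.31, 2.57], [-1.31, 4.45], [0, 2.66], [-2.55, 2.55]. Speed limits (rad/s): [2.57, 2.57, 3.14, 3.14, 3.14, 3.14].

### API

Orientations are given as a rotation vector (axis times angle).
In Python, from workcell import bot gives the robot as it stands.
- The arm moves only by the tool jog_arm, never from a script. Its argument "motion" is a list of rows, each a list of 5 numbers: the opening, from -1 (shut) to 1 (fully open), then the shift along the tool's x, y, z in mm, then the turn about the tool's z in degrees. In form: [[claw, x, y, z, twist], ...]. A call has 1 to 10 rows; each row shifts and turns the commanded pose from where the row before left it, along the tool's axes as they then stand; what a row does not reach is not made up. A row lasts 1/12 s, in which the tool goes at most 41.7 mm and 7.16 degrees, less where a joint would pass 70% of its speed; a pose out of reach is approached as far as the arm can. A call with a gripper value outside its range is refused whole. The fingers move at their own pace and stop on an object; "force" is the grip in N (left out, the last holds). Time passes only in rows, so rows that do not move let the fingers close. It gives the time, the measured TCP pose, the force, the opening and the grip force at its end, in the units of the state.
- bot.read_state(): the state, without advancing time (a new reading comes with each control period).
- bot.read_camera(name): name is "side" or "top" or "wrist"; returns (picture, depth): 384x512x3 uint8, red, green, blue; 384x512 float32, m along the optical axis (not along the pixel's ray), 0 where there is no reading.
- bot.get_calibration(name): a dict with "vfov" (degrees; the focal length in pixels is half the picture's height over the tangent of half this angle, whatever the lens; pixels are square), "cx", "cy" (the principal point, pixels), "rvec" (rotation vector, rad) and "tvec" (3), from world to camera coordinates, as OpenCV has them; the wrist camera has in their place "tool_from_camera" (4x4, takes a point from camera to tool coordinates, whose origin is the TCP and whose axes are the flange's). Camera axes: x right, y down, z forward; pixel columns grow to the right and rows downward; lengths in m; the calibration is good to about 2 mm. The wrist camera is an equidistant fisheye: a pixel r from the principal point sees the ray r / f radians off the axis. A picture is of the moment at which its call begins: read the wrist's pose just before it. get_calibration takes no time and is no camera call.
- bot.finish_job(): hands the job in; it is judged then, once.
The state is a dict: "time": time; "q": joint angles; "joint_vel": joint speeds; "joint_torque": joint torques, N m; "tool_pos": TCP position; "tcp_rot": TCP orientation; "wrist_force": force on the tool from outside, world axes, zero at the start; "torque": the same for the moment, N m; "width": opening from 0.0 (shut) to 1.0 (fully open); "grip_force": force on a finger pad.
Only numpy, scipy, OpenCV 4.12 (cv2) and the standard library are available. Lean on these libraries where they do the work, as an engineer would, in place of code of your own. Each camera call takes 0.05 s, during which the arm holds its last target. There are 200 camera calls.

### The job

The little wooden plane belongs in the third bay of the four-bay rack, counted from the end with the red peg. First count with the shut fingertips on the rail along the back of the rack: touch the top of the rail behind the first bay, then the second, then the third, and no farther. Then push the plane along the bench, without ever lifting or tipping it, straight into that third bay until it meets the back board; leave everything else where it is.

Things in the scene. Friction and masses are not known exactly. Their poses are not given: they have to be found in the camera images.
- rack: Fixed light-wood rack, 62 deep, 266 wide. Origin: centre of footprint, on the bench; x from open mouth to back (away from the robot), y to the left. Five dividers 10 thick, 52 high, at y = -128, -64, 0, 64, 128 mm, x = -31 to 20, make 4 bays 54 wide (centres y = -96, -32, 32, 96), no floor, open above and to -x. Back board's inner face: x = 21 mm. Bays count from the red peg's end, either end.
- rail: Dark wooden rail fixed along the top of the rack's back board, 18 wide x 266 long x 14 mm high, flat on top, parallel to the rack's y at rack x = 26 mm. Origin: centre of its underside, 62 mm above the bench; its top is 76 mm above the bench. A touch counts for a bay within 24 mm of that bay's middle, measured along rack y.
- red_peg: Red turned peg, 18 mm across, 16 mm high, fixed on top of the outermost divider at the end from which the bays are counted (rack y = +128 or -128 mm, x = -12 mm). Origin: centre of its underside, 52 mm above the bench.
- plane: Small brown wooden plane, 44 wide x 76 long, body 36 mm high, 60 with its grey iron; loose, 0.18 to 0.35 kg, standing on the bench before the rack. Origin: centre of underside; own y along the 76 mm length, z up. Slides under a few newtons; either end may go first. Fully home its origin is at rack x = -17 mm, 38 mm short of the back board, and it sticks 24 mm out of the bay.
- brush: Bystander: small dark brush, 24 x 45 x 40 mm, standing in one of the end bays. Origin: centre of its underside.
- chisel: Bystander: chisel with a wooden handle, 242 mm long, lying left of the work. Origin: centre of its underside.
- tape_measure: Bystander: yellow tape measure, 79 x 86 x 35 mm, far left. Origin: centre of its underside.
- masking_tape: Bystander: roll of masking tape lying flat, 85 mm across, 19 mm high, left of the work. Origin: centre of its underside.
- offcut: Bystander: pine offcut, 30 x 140 x 30 mm, lying to the right behind the rack. Origin: centre of its underside.
Things that resemble listed ones, but are neither listed nor needed, are in the scene too. What is meant by the plane is not green, and is the larger of those in its own colour.

How it is judged:
On the way, in this order (a step that is already met when the one before it is completed fails the run):
1. fingertips touch the rail behind the first bay from the red peg (((y of red_peg in the frame of rack above 0 m and y of the grasp point in the frame of rack between 0.072 and 0.12 m and contact force between the fingers and rail above 0.3 N) or (y of red_peg in the frame of rack below 0 m and y of the grasp point in the frame of rack between -0.12 and -0.072 m and contact force between the fingers and rail above 0.3 N))), for 0.05 s.
2. fingertips touch the rail behind the second bay from the red peg (((y of red_peg in the frame of rack above 0 m and y of the grasp point in the frame of rack between 0.008 and 0.056 m and contact force between the fingers and rail above 0.3 N) or (y of red_peg in the frame of rack below 0 m and y of the grasp point in the frame of rack between -0.056 and -0.008 m and contact force between the fingers and rail above 0.3 N))), for 0.05 s.
3. fingertips touch the rail behind the third bay from the red peg (((y of red_peg in the frame of rack above 0 m and y of the grasp point in the frame of rack between -0.056 and -0.008 m and contact force between the fingers and rail above 0.3 N) or (y of red_peg in the frame of rack below 0 m and y of the grasp point in the frame of rack between 0.008 and 0.056 m and contact force between the fingers and rail above 0.3 N))), for 0.05 s.
4. the plane stands home in the third bay (((y of red_peg in the frame of rack above 0 m and y of plane in the frame of rack between -0.044 and -0.02 m and x of plane in the frame of rack above -0.025 m and angle between the y axis of plane and the x axis of rack, either way round below 0.2 rad and height (world z) of plane below 0.006 m and angle between plane's own z axis and vertical below 0.1 rad) or (y of red_peg in the frame of rack below 0 m and y of plane in the frame of rack between 0.02 and 0.044 m and x of plane in the frame of rack above -0.025 m and angle between the y axis of plane and the x axis of rack, either way round below 0.2 rad and height (world z) of plane below 0.006 m and angle between plane's own z axis and vertical below 0.1 rad))), for 0.2 s.
At the end, for the whole second after the job is handed in: The plane stands flat on the bench in the third bay from the red peg, within 8 mm of touching the back board, within 12 mm of the bay's middle line, square to the rack within 0.2 rad, at rest (((y of red_peg in the frame of rack above 0 m and y of plane in the frame of rack between -0.044 and -0.02 m and x of plane in the frame of rack above -0.025 m and angle between the y axis of plane and the x axis of rack, either way round below 0.2 rad and height (world z) of plane below 0.006 m and angle between plane's own z axis and vertical below 0.1 rad) or (y of red_peg in the frame of rack below 0 m and y of plane in the frame of rack between 0.02 and 0.044 m and x of plane in the frame of rack above -0.025 m and angle between the y axis of plane and the x axis of rack, either way round below 0.2 rad and height (world z) of plane below 0.006 m and angle between plane's own z axis and vertical below 0.1 rad)) and linear speed of plane below 0.01 m/s).
It fails at once if the rail is touched past the third bay ((y of red_peg in the frame of rack above 0 m and contact force between the fingers and rail above 0.3 N and y of the grasp point in the frame of rack below -0.075 m) or (y of red_peg in the frame of rack below 0 m and contact force between the fingers and rail above 0.3 N and y of the grasp point in the frame of rack above 0.075 m)).
It fails at once if the plane is lifted more than 10 mm or tipped more than 0.35 rad (height (world z) of plane above 0.01 m or angle between plane's own z axis and vertical above 0.35 rad).
It fails at once if a bystander is moved more than 20 mm (distance of any of brush, chisel, tape_measure, masking_tape, offcut from where it was at the start of the episode above 0.02 m).
It also fails if it takes over 58 s, if anything falls off the work surface, if the arm or the gripper's body presses on something with over 40 N, if the wrist force passes 120 N, or if a joint passes its speed limit or range.

## Working session

There is one attempt and no reset: what is moved stays moved. The work goes in short steps, Python scripts to look and compute and a tool call to move; the robot and the scene stay as the last step left them, time stands still between calls to the robot, and variables do not carry over. Pictures are saved under pics/ and viewed, at most 12 in all, crops included, and the job is handed in when it is done.

Besides the shell and the picture viewer there is one more tool, called after "Emit:" as name(argument=value, ...), one argument or row to a line, values as JSON. jog_arm: Moves the arm, as the interface text tells. Its arguments: {"type":"object","properties":{"motion":{"type":"array"},"force":{"type":"number"}},"required":["motion"]}

```bash
mkdir -p pics; ls; cat > h.py <<'E'
import numpy as np, cv2
from workcell import bot
def cal(n):
    c=bot.get_calibration(n); f=192/np.tan(np.radians(c["vfov"])/2)
    return c,f
def ray(n,u,v):
    c,f=cal(n); R=cv2.Rodrigues(np.array(c["rvec"],float))[0]; t=np.array(c["tvec"],float).ravel()
    d=R.T@np.array([(u-c["cx"])/f,(v-c["cy"])/f,1.]); return -R.T@t,d
def onz(n,u,v,z):
    o,d=ray(n,u,v); return o+d*(z-o[2])/d[2]
def cloud(n,dep):
    c,f=cal(n); R=cv2.Rodrigues(np.array(c["rvec"],float))[0]; t=np.array(c["tvec"],float).ravel()
    v,u=np.mgrid[:384,:512]; P=np.stack([(u-c["cx"])/f*dep,(v-c["cy"])/f*dep,dep],-1)
    return (P-t)@R
E
python3 - <<'E'
from h import *
for n in("top","side"):
    p,d=bot.read_camera(n); np.savez(f"{n}.npz",p=p,d=d); cv2.imwrite(f"pics/{n}1.png",cv2.resize(p[:,:,::-1],(768,576)))
    print(n,ray(n,256,192))
print(bot.read_state())
E
```

```text
pics
top (array([ 0.29888003, -0.02174307,  1.56139937]), array([ 0.15885475,  0.00189953, -0.98741806]))
side (array([0.2056593 , 0.73733613, 0.75676454]), array([ 0.30448853, -0.69589963, -0.65047067]))
{'time': 0.1, 'q': array([-1.20688955e+00,  2.64693455e-01,  1.60524218e+00, -2.23730365e-05,
        1.27371722e+00, -3.68852239e-02]), 'joint_vel': array([-0.00015238, -0.00153077, -0.00189714, -0.00146573,  0.00063121,
        0.00192316]), 'joint_torque': array([-1.23700697e-04, -5.16708219e+01, -3.68589950e+01, -6.38859410e-05,
        6.27268542e-03,  2.49036964e-05]), 'tool_pos': array([ 0.26311244, -0.62088294,  0.23007343]), 'tcp_rot': array([-3.07673183e+00, -6.24963498e-01,  5.59575244e-04]), 'wrist_force': array([0.00611368, 0.42356679, 0.19803345]), 'torque': array([ 0.00394614,  0.01774717, -0.09195599]), 'grip_force': 0.0, 'width': 0.9963417951661822}
```

View pics/top1.png

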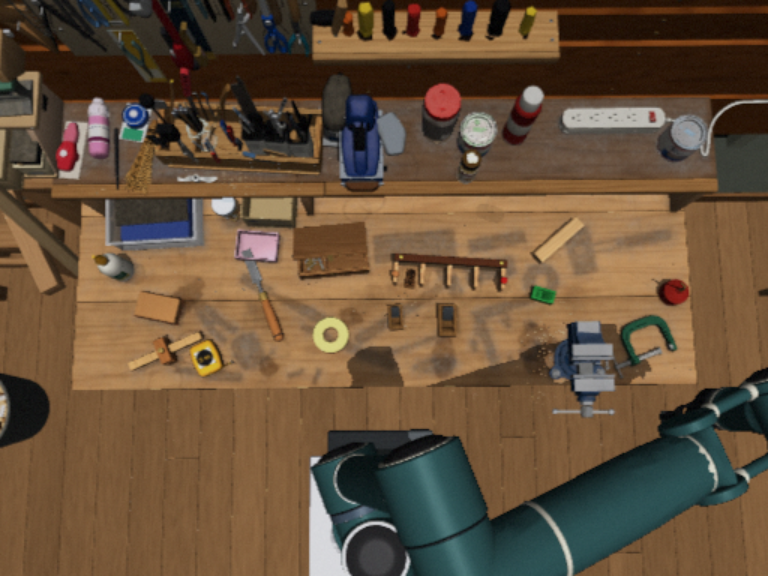

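View pics/side1.png

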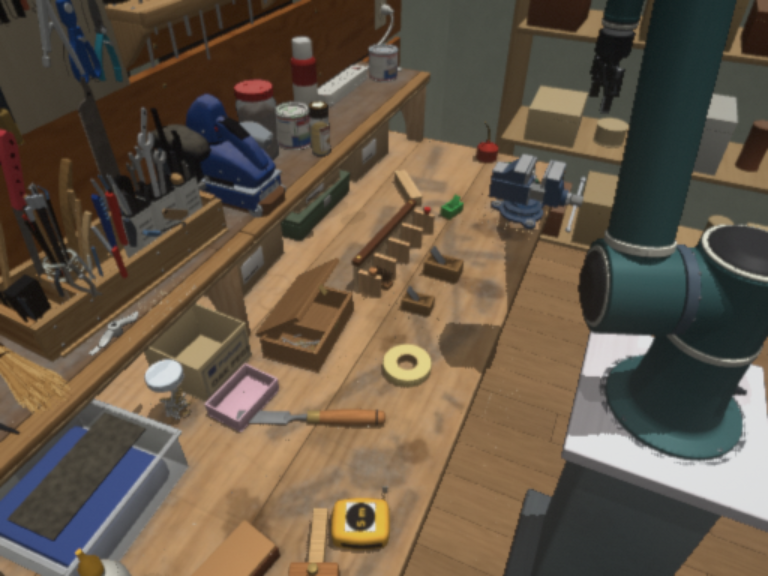

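The top picture (768 wide) shows the rack at (450,272). A red peg stands at its right end (504,281) and a brush in its left end bay (410,278). There are three plane-like things: brown at (447,320), a smaller brown one at (395,317), and a green one at (543,295). The brown one at (447,320) is the larger of the two brown ones, so it fits. I'll measure these and confirm with a crop.

```bash
python3 - <<'E'
from h import *
z=np.load("top.npz");p,d=z["p"],z["d"];P=cloud("top",d)
# rail: z ~76mm near rack
roi=np.zeros(d.shape,bool);roi[165:200,255:345]=1
m=roi&(abs(P[...,2]-.076)<.008)
print("rail n",m.sum(),P[m].mean(0))
(c,s,a)=cv2.minAreaRect((P[m][:,:2]*1000).astype(np.float32));print("rail rect",c,s,a, cv2.boxPoints((c,s,a)))
hsv=cv2.cvtColor(p,cv2.COLOR_RGB2HSV)
r=np.zeros(d.shape,bool);r[180:200,325:345]=1
rm=r&((hsv[...,0]<6)|(hsv[...,0]>174))&(hsv[...,1]>160)
v,u=np.nonzero(rm);print("peg",rm.sum(),u.mean(),v.mean(),onz("top",u.mean(),v.mean(),.068))
for nm,(a,b,c_,e) in dict(big=(195,232,282,314),small=(195,225,250,275)).items():
    r=np.zeros(d.shape,bool);r[a:b,c_:e]=1
    for lo,hi in((.012,.07),(.028,.043)):
        m=r&(P[...,2]>lo)&(P[...,2]<hi)
        if m.sum()>8: print(nm,lo,m.sum(),cv2.minAreaRect((P[m][:,:2]*1000).astype(np.float32)),P[m][:,2].max())
cv2.imwrite("pics/crop1.png",cv2.resize(p[150:240,235:375,::-1],(784,504),interpolation=cv2.INTER_CUBIC))
E
```

```text
rail n 387 [ 0.60215116 -0.17360971  0.07437464]
rail rect (586.2334594726562, -173.6303253173828) (263.95013427734375, 54.34185791015625) 85.61465454101562 [[ 549.0507   -303.14142 ]
 [ 603.23346  -307.2966  ]
 [ 623.4162    -44.119232]
 [ 569.23346   -39.96405 ]]
peg 17 335.3529411764706 186.52941176470588 [ 0.55569915 -0.29835059  0.068     ]
big 0.012 264 ((466.7335510253906, -166.1361846923828), (75.73252868652344, 44.04964828491211), 1.2133499383926392) 0.06351204225737384
big 0.028 168 ((467.4351806640625, -167.3018798828125), (43.08525848388672, 72.9515380859375), 89.98556518554688) 0.0424986707390512
small 0.012 156 ((476.8298034667969, -42.870460510253906), (59.09381866455078, 34.07545852661133), 3.698446273803711) 0.04877164034062986
small 0.028 48 ((477.7955322265625, -43.862396240234375), (56.13504409790039, 32.48358917236328), 8.791816711425781) 0.0425628726599191
```

View pics/crop1.png

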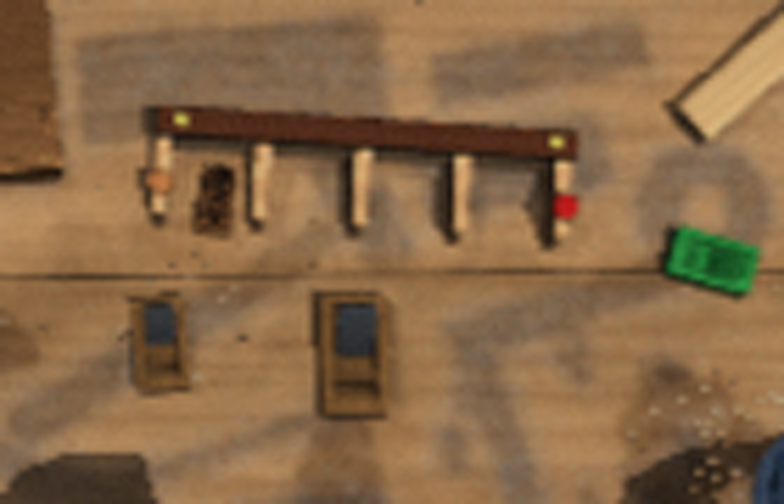

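The crop confirms it. The larger brown plane is at crop (352,353); my measurement gives 76 x 44, which matches. The red peg is at (565,207), the right end, so the third bay is at rack y = +32 and the brush is in the fourth. Next I refine the rack frame and check the heights along the arm's path.

```bash
cat >> h.py <<'E'
from scipy.spatial.transform import Rotation as Ro
TH=np.radians(-4.4); O=np.array([.5784,-.173])
def rw(x,y): # rack mm -> world m
    c,s=np.cos(TH),np.sin(TH); return O+np.array([[c,-s],[s,c]])@np.array([x,y])/1000
def wr(p):
    c,s=np.cos(TH),np.sin(TH); return np.array([[c,s],[-s,c]])@(np.array(p)[:2]-O)*1000
def st():
    s=bot.read_state(); R=Ro.from_rotvec(s["tcp_rot"]).as_matrix()
    print("t",round(s["time"],2),"tcp",s["tool_pos"].round(4),"rack",wr(s["tool_pos"]).round(1),"yaw-rack",round(np.degrees(np.arctan2(R[1,0],R[0,0])-TH),2),"tilt",R[:,2].round(3),"F",s["wrist_force"].round(2),"w",round(s["width"],3)); return s,R
def go(x,y,z): # tool shift (mm) to world point
    s,R=st(); print("shift",((R.T@(np.array([x,y,z])-s["tool_pos"]))*1000).round(1))
E
python3 - <<'E'
from h import *
z=np.load("top.npz");p,d=z["p"],z["d"];P=cloud("top",d)
v,u=np.mgrid[:384,:512]
m=(v>160)&(v<185)&(u>258)&(u<342)&(P[...,2]>.066)&(P[...,2]<.09)&(p.max(-1)<120)
X=P[m];k=np.polyfit(X[:,1],X[:,0],1);print("rail",m.sum(),k,np.degrees(np.arctan(k[0])),(X.max(0)+X.min(0))/2,X.mean(0))
for y0 in np.arange(-.65,-.1,.05):
  for x0 in np.arange(.2,.65,.1):
    q=(abs(P[...,0]-x0)<.05)&(abs(P[...,1]-y0)<.025)&(d>0)
    print(f"{P[q][:,2].max():.2f}" if q.any() else "--",end=" ")
  print(round(y0,2))
st()
E
```

```text
rail 385 [0.07056643 0.61499916] 4.036467502290063 [ 0.59632933 -0.17130386  0.07575581] [ 0.6026914  -0.17441373  0.07422598]
-0.74 0.44 0.02 0.02 0.01 -0.65
0.60 0.61 0.03 0.02 0.01 -0.6
0.63 0.61 0.03 0.01 0.01 -0.55
0.67 0.65 0.14 0.11 0.01 -0.5
0.69 0.67 0.14 0.11 0.03 -0.45
0.71 0.66 0.02 0.05 0.03 -0.4
0.73 0.01 0.01 0.03 0.01 -0.35
0.74 0.01 0.01 0.07 0.08 -0.3
0.74 0.01 0.01 0.06 0.09 -0.25
0.74 0.00 0.04 0.06 0.08 -0.2
0.79 0.01 0.04 0.06 0.08 -0.15
t 0.1 tcp [ 0.2631 -0.6209  0.2301] rack [-280.  -470.8] yaw-rack 27.36 tilt [-0.001  0.002 -1.   ] F [0.01 0.42 0.2 ] w 0.996
```

Emit:
jog_arm(
  motion=[
    [-1,0,0,0,7],
    [-1,0,0,0,7],
    [-1,0,0,0,7],
    [-1,0,0,0,6],
    [-1,0,0,0,0],
  ],
)

```text
time: 0.52
tool_pos: [0.2632, -0.6211, 0.2305]
tcp_rot: [-3.138, 0.115, 0.001]
wrist_force: [-0.5, -0.3, -0.2]
width: 0.297
grip_force: 0.0
```

```bash
python3 - <<'E'
from h import *
b=rw(26,-96); go(b[0],b[1],.12); print(rw(26,-96),rw(26,-32),rw(26,32))
E
```

```text
t 0.52 tcp [ 0.2632 -0.6211  0.2305] rack [-279.9 -471. ] yaw-rack 0.22 tilt [-0.     0.001 -1.   ] F [-0.46 -0.29 -0.18] w 0.297
shift [ 307.4 -373.7  110.8]
[ 0.59695834 -0.27071176] [ 0.60186836 -0.20690038] [ 0.60677838 -0.14308901]
```

Emit:
jog_arm(
  motion=[
    [-1,22,-27,0,0],
    [-1,22,-27,0,0],
    [-1,22,-27,0,0],
    [-1,22,-27,0,0],
    [-1,22,-27,0,0],
    [-1,22,-27,0,0],
    [-1,22,-27,0,0],
    [-1,22,-27,0,0],
    [-1,22,-27,0,0],
    [-1,22,-27,0,0],
  ],
)

```text
time: 1.35
tool_pos: [0.5026, -0.3661, 0.231]
tcp_rot: [-3.14, 0.105, 0.0]
wrist_force: [-0.4, -0.3, 0.0]
width: -0.001
grip_force: 0.0
```

Emit:
jog_arm(
  motion=[
    [-1,22,-26,0,0],
    [-1,22,-26,0,0],
    [-1,22,-26,0,0],
    [-1,20,-25,0,0],
    [-1,0,0,0,0],
    [-1,0,0,0,0],
    [-1,0,0,0,0],
  ],
)

```text
time: 1.93
tool_pos: [0.5944, -0.271, 0.2308]
tcp_rot: [3.14, -0.107, -0.002]
wrist_force: [-0.4, -0.6, 0.0]
width: -0.001
grip_force: 0.0
```

```bash
python3 - <<'E'
from h import *
b=rw(26,-96); go(b[0],b[1],.1)
p,d=bot.read_camera("wrist"); cv2.imwrite("pics/w1.png",p[:,:,::-1]); np.savez("w1.npz",p=p,d=d)
E
```

```text
t 1.93 tcp [ 0.5944 -0.271   0.2308] rack [ 23.5 -96.5] yaw-rack 0.5 tilt [-0.001 -0.    -1.   ] F [-0.4  -0.59  0.04] w -0.001
shift [  2.7  -0.5 130.8]
```

View pics/w1.png

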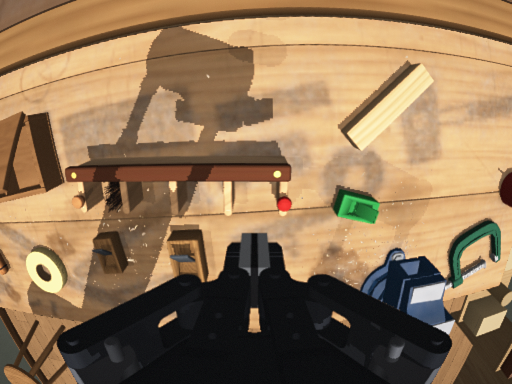

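The wrist view shows the rail from about (66,173) to (291,172), the red peg at (285,204), the plane at (187,255), and the shut fingertips at (255,240). I'll cast these pixels to check the rack frame.

```bash
cat >> h.py <<'E'
def wcast(u,v,z):
    c,f=cal("wrist"); s=bot.read_state(); R=Ro.from_rotvec(s["tcp_rot"]).as_matrix(); T=np.array(c["tool_from_camera"])
    dx,dy=u-c["cx"],v-c["cy"]; r=np.hypot(dx,dy); th=r/f
    dc=np.array([np.sin(th)*dx/r,np.sin(th)*dy/r,np.cos(th)])
    o=R@T[:3,3]+s["tool_pos"]; d=R@T[:3,:3]@dc
    return o+d*(z-o[2])/d[2]
E
python3 - <<'E'
from h import *
p=np.load("w1.npz")["p"]; hsv=cv2.cvtColor(p,cv2.COLOR_RGB2HSV)
m=((hsv[...,0]<6)|(hsv[...,0]>174))&(hsv[...,1]>180)&(hsv[...,2]>110); m[:190]=0;m[220:]=0;m[:,:270]=0;m[:,300:]=0
v,u=np.nonzero(m);q=wcast(u.mean(),v.mean(),.066);print("peg",m.sum(),q,wr(q),"expect -12,-128")
for uv in((67,181),(67,166),(290,164),(290,181)): print(uv,wr(wcast(*uv,.076)).round(1))
for uv in((168,230),(202,230),(174,277),(206,280)): print(uv,wr(wcast(*uv,.036)).round(1))
E
```

```text
peg 145 [ 0.55759686 -0.30301611  0.066     ] [ -10.76711681 -131.22892173] expect -12,-128
(67, 181) [ 18.4 126.2]
(67, 166) [ 36.8 122.9]
(290, 164) [  36.7 -134.9]
(290, 181) [  18.6 -135.6]
(168, 230) [-58.6  12.1]
(202, 230) [-57.3 -32.9]
(174, 277) [-131.3   12.1]
(206, 280) [-133.8  -33.2]
```

Emit:
jog_arm(
  motion=[
    [-1,3,0,30,0],
    [-1,0,0,30,0],
    [-1,0,0,30,0],
    [-1,0,0,30,0],
    [-1,0,0,15,0],
    [-1,0,0,6,0],
    [-1,0,0,4,0],
    [-1,0,0,3,0],
    [-1,0,0,3,0],
    [-1,0,0,2,0],
  ],
)

```text
time: 2.82
tool_pos: [0.5988, -0.272, 0.0798]
tcp_rot: [3.138, -0.111, 0.004]
wrist_force: [0.2, 0.5, -0.5]
width: -0.003
grip_force: 0.0
```

Emit:
jog_arm(
  motion=[
    [-1,0,0,1,0],
    [-1,0,0,1,0],
    [-1,0,0,1,0],
    [-1,0,0,1,0],
    [-1,0,0,0,0],
  ],
)

```text
time: 3.23
tool_pos: [0.5984, -0.2713, 0.0761]
tcp_rot: [3.139, -0.11, 0.002]
wrist_force: [-2.1, 1.1, 7.0]
width: -0.001
grip_force: 3.3
```

First touch made at 7 N, z = 0.076. I hold it briefly, then go on to the second bay.

Emit:
jog_arm(
  motion=[
    [-1,0,0,0,0],
    [-1,0,0,-20,0],
    [-1,0,0,0,0],
    [-1,0,-22,0,0],
    [-1,0,-22,0,0],
    [-1,0,-20,0,0],
    [-1,0,0,0,0],
    [-1,0,0,8,0],
    [-1,0,0,6,0],
    [-1,0,0,0,0],
  ],
)

```text
time: 4.07
tool_pos: [0.601, -0.2076, 0.078]
tcp_rot: [-3.139, 0.111, 0.004]
wrist_force: [0.1, -0.1, -0.2]
width: 0.004
grip_force: 0.0
```

Emit:
jog_arm(
  motion=[
    [-1,0,0,2,0],
    [-1,0,0,2,0],
    [-1,0,0,1,0],
    [-1,0,0,1,0],
    [-1,0,0,0,0],
  ],
)

```text
time: 4.48
tool_pos: [0.6022, -0.2081, 0.0761]
tcp_rot: [3.139, -0.112, -0.001]
wrist_force: [-4.1, 0.0, 9.4]
width: -0.001
grip_force: 4.7
```

Second touch made at 9.4 N. Next is the third bay, then up and back to look at the plane.

Emit:
jog_arm(
  motion=[
    [-1,0,0,0,0],
    [-1,0,0,-20,0],
    [-1,0,0,0,0],
    [-1,0,-22,0,0],
    [-1,0,-22,0,0],
    [-1,0,-20,0,0],
    [-1,0,0,0,0],
    [-1,0,0,8,0],
    [-1,0,0,6,0],
    [-1,0,0,0,0],
  ],
)

```text
time: 5.32
tool_pos: [0.6054, -0.144, 0.0779]
tcp_rot: [-3.139, 0.112, 0.005]
wrist_force: [-0.1, 0.1, 0.0]
width: 0.001
grip_force: 0.0
```

Emit:
jog_arm(
  motion=[
    [-1,0,0,2,0],
    [-1,0,0,2,0],
    [-1,0,0,1,0],
    [-1,0,0,1,0],
    [-1,0,0,0,0],
    [-1,0,0,0,0],
  ],
)

```text
time: 5.82
tool_pos: [0.6067, -0.1443, 0.0761]
tcp_rot: [3.139, -0.111, -0.0]
wrist_force: [-5.6, 1.2, 9.9]
width: 0.005
grip_force: 4.8
```

Third touch made at 9.9 N. I lift and go behind and to the right of the plane for a closer view.

Emit:
jog_arm(
  motion=[
    [-1,0,0,-40,0],
    [-1,0,0,-40,0],
    [-1,0,0,-40,0],
    [-1,-20,12,-20,0],
    [-1,-25,15,0,0],
    [-1,-25,15,0,0],
    [-1,-25,15,0,0],
    [-1,-25,15,0,0],
    [-1,-25,15,0,0],
    [-1,-25,15,0,0],
  ],
)

```text
time: 6.65
tool_pos: [0.4288, -0.2341, 0.2145]
tcp_rot: [3.139, -0.111, 0.001]
wrist_force: [0.8, -0.3, 0.5]
width: 0.002
grip_force: 0.0
```

Emit:
jog_arm(
  motion=[
    [-1,-25,15,0,0],
    [-1,0,0,0,0],
    [-1,0,0,0,0],
    [-1,0,0,0,0],
  ],
)

```text
time: 6.98
tool_pos: [0.4046, -0.2468, 0.2147]
tcp_rot: [3.139, -0.113, 0.002]
wrist_force: [-0.2, 0.9, 0.1]
width: 0.001
grip_force: 0.0
```

```bash
python3 - <<'E'
from h import *
s,R=st()
p,d=bot.read_camera("wrist"); cv2.imwrite("pics/w2.png",p[:,:,::-1])
c,f=cal("wrist");T=np.array(c["tool_from_camera"])
v,u=np.mgrid[:384,:512];dx,dy=u-c["cx"],v-c["cy"];r=np.hypot(dx,dy)+1e-9;th=np.minimum(r/f,1.45)
C=np.stack([np.tan(th)*dx/r,np.tan(th)*dy/r,np.ones_like(r)],-1)*d[...,None]
W=(C@T[:3,:3].T+T[:3,3])@R.T+s["tool_pos"]
c2,s2=np.cos(TH),np.sin(TH)
K=np.stack([(W[...,0]-O[0])*c2+(W[...,1]-O[1])*s2,-(W[...,0]-O[0])*s2+(W[...,1]-O[1])*c2],-1)*1000
z=W[...,2]
m=(K[...,0]>-175)&(K[...,0]<-45)&(K[...,1]>-60)&(K[...,1]<60)&(z>.03)&(z<.042)&(d>0)
print("plane",m.sum(),cv2.minAreaRect(K[m].astype(np.float32)))
m=(K[...,0]>0)&(K[...,0]<60)&(abs(K[...,1])<160)&(z>.070)&(z<.085)&(d>0)
print("rail",m.sum(),cv2.minAreaRect(K[m].astype(np.float32)))
E
```

```text
t 6.98 tcp [ 0.4046 -0.2468  0.2147] rack [-167.7  -87. ] yaw-rack 0.3 tilt [ 0.001 -0.    -1.   ] F [-0.22  0.95  0.1 ] w 0.001
plane 1752 ((-110.17550659179688, -6.385793685913086), (76.28909301757812, 45.546730041503906), 4.017064571380615)
rail 947 ((25.309242248535156, 66.27965545654297), (18.154014587402344, 127.53943634033203), 0.14433392882347107)
```

View pics/w2.png

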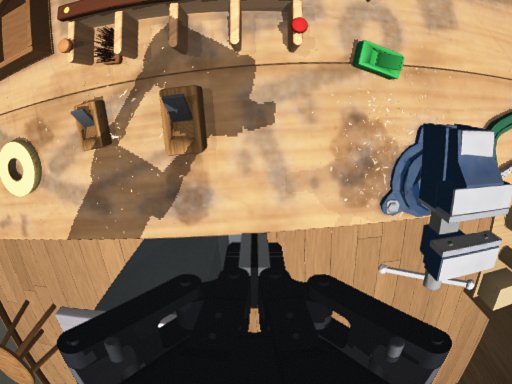

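The wrist view shows the plane at (183,120), 76 x 46, at rack (-110,-6) and turned about 4° relative to the rack. The way in is clear. I go down on its right side and push it left.

Emit:
jog_arm(
  motion=[
    [-1,28,-13,20,0],
    [-1,27,-13,30,0],
    [-1,0,0,35,0],
    [-1,0,0,35,0],
    [-1,0,0,35,0],
    [-1,0,0,30,0],
    [-1,0,0,18,0],
    [-1,0,0,0,0],
    [-1,0,0,0,0],
  ],
)

```text
time: 7.78
tool_pos: [0.4602, -0.2235, 0.0106]
tcp_rot: [-3.138, 0.109, 0.004]
wrist_force: [0.8, -0.6, 0.0]
width: -0.002
grip_force: 0.0
```

Emit:
jog_arm(
  motion=[
    [-1,0,-5,0,0],
    [-1,0,-5,0,0],
    [-1,0,-4,0,0],
    [-1,0,-4,0,0],
    [-1,0,-4,0,0],
    [-1,0,-4,0,0],
    [-1,0,0,0,0],
  ],
)

```text
time: 8.37
tool_pos: [0.463, -0.1986, 0.0127]
tcp_rot: [3.139, -0.11, 0.003]
wrist_force: [-0.4, -1.7, 0.5]
width: -0.001
grip_force: 0.7
```

Emit:
jog_arm(
  motion=[
    [-1,0,-3,0,0],
    [-1,0,-3,0,0],
    [-1,0,-3,0,0],
    [-1,0,-3,0,0],
    [-1,0,-3,0,0],
    [-1,0,-3,0,0],
    [-1,0,-3,0,0],
    [-1,0,0,0,0],
    [-1,0,0,0,0],
  ],
)

```text
time: 9.12
tool_pos: [0.4633, -0.177, 0.0114]
tcp_rot: [-3.139, 0.111, 0.001]
wrist_force: [0.5, -0.9, -0.7]
width: -0.003
grip_force: 0.5
```

```bash
cat >> h.py <<'E'
def meas(n,tag):
    p,d=bot.read_camera(n); cv2.imwrite(f"pics/{tag}.png",cv2.resize(p[150:240,235:375,::-1],(784,504),interpolation=cv2.INTER_CUBIC))
    W=cloud(n,d); c2,s2=np.cos(TH),np.sin(TH);z=W[...,2]
    K=np.stack([(W[...,0]-O[0])*c2+(W[...,1]-O[1])*s2,-(W[...,0]-O[0])*s2+(W[...,1]-O[1])*c2],-1)*1000
    v,u=np.mgrid[:384,:512]; b=p.astype(int)
    m=(K[...,0]>-160)&(K[...,0]<-40)&(K[...,1]>-60)&(K[...,1]<75)&(z>.012)&(z<.066)&(d>0)
    print(n,m.sum(),cv2.minAreaRect(K[m].astype(np.float32)))
E
python3 - <<'E'
from h import *
st(); meas("top","t2")
E
```

```text
t 9.12 tcp [ 0.4633 -0.177   0.0114] rack [-114.4  -12.8] yaw-rack 0.37 tilt [-0.001  0.001 -1.   ] F [ 0.48 -0.89 -0.66] w -0.003
top 50 ((-111.73883056640625, 27.541025161743164), (81.60704040527344, 21.108726501464844), 24.968563079833984)
```

View pics/t2.png

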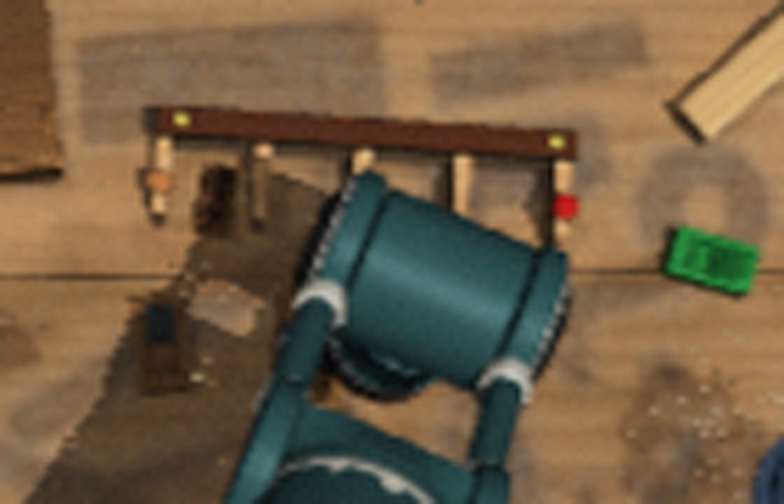

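The arm hides the plane in this top view. I back off, lift, and look from behind with the wrist camera.

Emit:
jog_arm(
  motion=[
    [-1,0,15,0,0],
    [-1,0,5,0,0],
    [-1,0,0,-40,0],
    [-1,0,0,-40,0],
    [-1,0,0,-40,0],
    [-1,-15,-15,-40,0],
    [-1,-25,-22,-30,0],
    [-1,-25,-22,0,0],
    [-1,0,0,0,0],
    [-1,0,0,0,0],
  ],
)

```text
time: 10.0
tool_pos: [0.4031, -0.136, 0.1963]
tcp_rot: [-3.139, 0.109, -0.0]
wrist_force: [0.1, 0.4, -0.3]
width: -0.001
grip_force: 0.0
```

```bash
cat >> h.py <<'E'
def wmeas(tag):
    s,R=st()
    p,d=bot.read_camera("wrist"); cv2.imwrite(f"pics/{tag}.png",p[:,:,::-1])
    c,f=cal("wrist");T=np.array(c["tool_from_camera"])
    v,u=np.mgrid[:384,:512];dx,dy=u-c["cx"],v-c["cy"];r=np.hypot(dx,dy)+1e-9;th=np.minimum(r/f,1.45)
    C=np.stack([np.tan(th)*dx/r,np.tan(th)*dy/r,np.ones_like(r)],-1)*d[...,None]
    W=(C@T[:3,:3].T+T[:3,3])@R.T+s["tool_pos"]; z=W[...,2]
    c2,s2=np.cos(TH),np.sin(TH)
    K=np.stack([(W[...,0]-O[0])*c2+(W[...,1]-O[1])*s2,-(W[...,0]-O[0])*s2+(W[...,1]-O[1])*c2],-1)*1000
    def g(nm,x0,x1,y0,y1,z0,z1):
        m=(K[...,0]>x0)&(K[...,0]<x1)&(K[...,1]>y0)&(K[...,1]<y1)&(z>z0)&(z<z1)&(d>0)
        if m.sum()>5: print(nm,m.sum(),cv2.minAreaRect(K[m].astype(np.float32)))
    g("plane",-175,10,-50,68,.03,.042)
    g("div -64",-40,15,-85,-45,.046,.06); g("div 0",-40,15,-15,10,.046,.058); g("div 64",-40,15,48,80,.046,.058)
    g("rail",10,60,-160,160,.068,.085)
E
python3 -c "
from h import *
wmeas('w3')"
```

```text
t 10.0 tcp [ 0.4031 -0.136   0.1963] rack [-177.6   23.4] yaw-rack 0.42 tilt [ 0.     0.001 -1.   ] F [ 0.05  0.39 -0.34] w -0.001
plane 2145 ((-69.60462951660156, 30.370243072509766), (71.73357391357422, 154.5740203857422), 88.0291748046875)
div -64 377 ((-10.62215805053711, -66.57698059082031), (40.09657669067383, 10.832609176635742), 0.9110074639320374)
div 0 340 ((-14.006266593933105, -3.067017078399658), (9.934187889099121, 33.95461654663086), 89.95519256591797)
div 64 339 ((-13.787288665771484, 60.77219009399414), (34.25372314453125, 10.68942928314209), 1.1885043382644653)
```

View pics/w3.png

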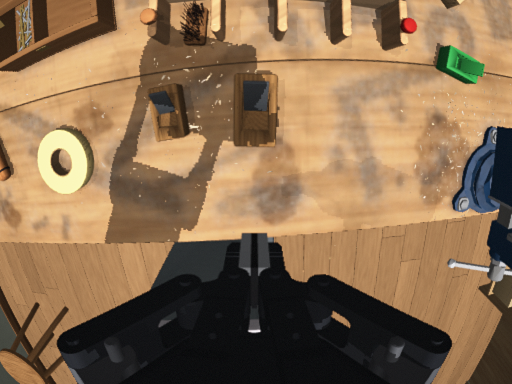

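The wrist view shows the plane at (256,110), nearly ahead of the third bay, whose mouth lies between the dividers at (218,15) and (281,15). The dividers put the rack frame 3 mm off in y, so the bay middle is at about y = 29. My plane mask also took in part of a divider, so I re-measure with tighter limits.

```bash
sed -i 's/g("plane",-175,10,-50,68/g("plane",-175,-34,-15,62/' h.py; python3 -c "
from h import *
wmeas('w4')"
```

```text
t 10.05 tcp [ 0.4038 -0.1367  0.196 ] rack [-176.9   22.8] yaw-rack 0.39 tilt [-0.  0. -1.] F [0.08 0.21 0.72] w -0.002
plane 2022 ((-109.58975219726562, 21.997333526611328), (43.808475494384766, 75.56055450439453), 89.92581939697266)
div -64 386 ((-10.533916473388672, -66.30204772949219), (10.76831340789795, 40.0185546875), 89.05752563476562)
div 0 340 ((-13.80013656616211, -2.7423157691955566), (9.822600364685059, 34.2611198425293), 89.59131622314453)
div 64 350 ((-13.454776763916016, 61.01820755004883), (35.084224700927734, 10.80854320526123), 0.4057730436325073)
```

The plane now sits square to the rack but about 7 mm right of the bay middle, so one more nudge from the right.

Emit:
jog_arm(
  motion=[
    [-1,12,26,0,0],
    [-1,26,27,0,0],
    [-1,27,0,35,0],
    [-1,0,0,40,0],
    [-1,0,0,40,0],
    [-1,0,0,40,0],
    [-1,0,0,30,0],
    [-1,0,0,0,0],
    [-1,0,-4,0,0],
    [-1,0,-4,0,0],
  ],
)

```text
time: 10.93
tool_pos: [0.4656, -0.1872, 0.0142]
tcp_rot: [3.139, -0.112, 0.001]
wrist_force: [-0.1, -0.3, 0.5]
width: -0.0
grip_force: 0.0
```

Emit:
jog_arm(
  motion=[
    [-1,0,-3,0,0],
    [-1,0,-3,0,0],
    [-1,0,-3,0,0],
    [-1,0,-3,0,0],
    [-1,0,-3,0,0],
    [-1,0,0,0,0],
    [-1,0,0,0,0],
  ],
)

```text
time: 11.52
tool_pos: [0.4662, -0.1718, 0.0142]
tcp_rot: [3.139, -0.11, 0.003]
wrist_force: [0.5, -1.8, 2.2]
width: 0.003
grip_force: 1.1
```

```bash
python3 -c "
from h import *
st()"
```

```text
t 11.52 tcp [ 0.4662 -0.1718  0.0142] rack [-111.9   -7.4] yaw-rack 0.38 tilt [ 0.002 -0.001 -1.   ] F [ 0.5  -1.82  2.19] w 0.003
```

Emit:
jog_arm(
  motion=[
    [-1,0,-2,0,0],
    [-1,0,0,0,0],
    [-1,0,15,0,0],
    [-1,0,5,-30,0],
    [-1,0,0,-40,0],
    [-1,0,0,-40,0],
    [-1,-10,-15,-40,0],
    [-1,-28,-20,-30,0],
    [-1,-30,-22,0,0],
    [-1,0,0,0,0],
  ],
)

```text
time: 12.35
tool_pos: [0.3986, -0.1269, 0.1888]
tcp_rot: [-3.137, 0.109, 0.005]
wrist_force: [-0.6, 0.0, -1.4]
width: 0.0
grip_force: 0.0
```

Emit:
jog_arm(
  motion=[
    [-1,0,0,0,0],
    [-1,0,0,0,0],
  ],
)

```text
time: 12.52
tool_pos: [0.4026, -0.1301, 0.1881]
tcp_rot: [-3.139, 0.11, 0.002]
wrist_force: [1.1, -1.0, 0.6]
width: -0.002
grip_force: 0.0
```

```bash
python3 -c "
from h import *
wmeas('w5')"
```

```text
t 12.52 tcp [ 0.4026 -0.1301  0.1881] rack [-178.5   29.3] yaw-rack 0.39 tilt [-0.001  0.001 -1.   ] F [ 1.11 -1.04  0.56] w -0.002
plane 2144 ((-109.47624206542969, 29.04840087890625), (43.51249313354492, 74.89318084716797), 89.86148834228516)
div -64 364 ((-12.209901809692383, -66.49752807617188), (10.640283584594727, 36.665401458740234), 88.8818359375)
div 0 314 ((-15.753768920898438, -2.754098415374756), (29.931001663208008, 10.207210540771484), 0.12524902820587158)
div 64 312 ((-16.291244506835938, 60.84574890136719), (30.246543884277344, 10.613587379455566), 1.281361699104309)
```

The plane is centred (y 29.0 against a bay middle of 29.05) and square. I open the fingers slightly for a wide two-finger push, go down behind the plane, and push it in.

Emit:
jog_arm(
  motion=[
    [-0.65,0,0,35,0],
    [-0.65,0,0,40,0],
    [-0.65,0,0,40,0],
    [-0.65,0,0,35,0],
    [-0.65,0,0,20,0],
    [-0.65,0,0,5,0],
    [-0.65,0,0,0,0],
    [-0.65,6,0,0,0],
    [-0.65,6,0,0,0],
    [-0.65,0,0,0,0],
  ],
)

```text
time: 13.4
tool_pos: [0.4191, -0.1328, 0.0162]
tcp_rot: [3.138, -0.111, 0.009]
wrist_force: [0.6, 0.4, 0.0]
width: 0.173
grip_force: 0.0
```

Emit:
jog_arm(
  motion=[
    [-0.65,4,0,0,0],
    [-0.65,4,0,0,0],
    [-0.65,4,0,0,0],
    [-0.65,4,0,0,0],
    [-0.65,4,0,0,0],
    [-0.65,4,0,0,0],
    [-0.65,4,0,0,0],
    [-0.65,4,0,0,0],
    [-0.65,0,0,0,0],
  ],
)

```text
time: 14.15
tool_pos: [0.4485, -0.1339, 0.014]
tcp_rot: [3.139, -0.111, 0.003]
wrist_force: [-0.2, -0.4, -0.5]
width: 0.178
grip_force: 0.4
```

```bash
python3 -c "
from h import *
wmeas('w6')"
```

```text
t 14.15 tcp [ 0.4485 -0.1339  0.014 ] rack [-132.5   29. ] yaw-rack 0.36 tilt [ 0.002 -0.    -1.   ] F [-0.17 -0.44 -0.55] w 0.178
plane 11641 ((-93.75991821289062, 30.196428298950195), (97.88538360595703, 45.32894515991211), 0.5985469818115234)
div -64 1386 ((-15.087499618530273, -66.66036987304688), (31.371259689331055, 12.109739303588867), 1.269835352897644)
div 0 1094 ((-22.419368743896484, -2.9272847175598145), (10.612895965576172, 17.39670181274414), 88.26323699951172)
div 64 1087 ((-23.04060935974121, 60.85376739501953), (16.56027603149414, 10.933653831481934), 0.5305100679397583)
```

View pics/w6.png

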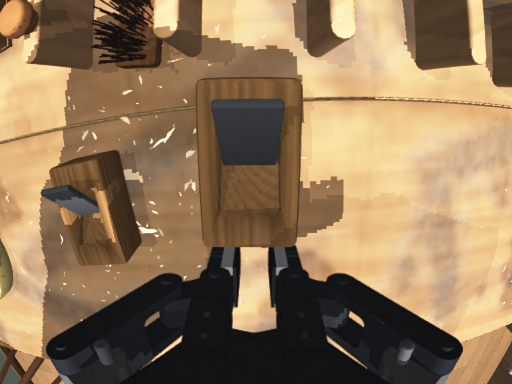

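The view shows the plane square against both fingers at (249,160), heading for the bay mouth between (180,20) and (330,20). I keep pushing.

Emit:
jog_arm(
  motion=[
    [-0.65,4,0,0,0],
    [-0.65,4,0,0,0],
    [-0.65,4,0,0,0],
    [-0.65,4,0,0,0],
    [-0.65,4,0,0,0],
    [-0.65,4,0,0,0],
    [-0.65,4,0,0,0],
    [-0.65,4,0,0,0],
    [-0.65,0,0,0,0],
  ],
)

```text
time: 14.95
tool_pos: [0.4803, -0.1362, 0.0142]
tcp_rot: [3.139, -0.11, 0.002]
wrist_force: [0.2, -0.2, 0.1]
width: 0.173
grip_force: 0.0
```

Emit:
jog_arm(
  motion=[
    [-0.65,4,0,0,0],
    [-0.65,4,0,0,0],
    [-0.65,4,0,0,0],
    [-0.65,4,0,0,0],
    [-0.65,3,0,0,0],
    [-0.65,3,0,0,0],
    [-0.65,0,0,0,0],
    [-0.65,0,0,0,0],
  ],
)

```text
time: 15.62
tool_pos: [0.5017, -0.1377, 0.0141]
tcp_rot: [3.139, -0.111, 0.002]
wrist_force: [0.5, 0.2, 0.4]
width: 0.179
grip_force: 0.0
```

```bash
python3 -c "
from h import *
wmeas('w7')"
```

```text
t 15.62 tcp [ 0.5017 -0.1377  0.0141] rack [-79.2  29.4] yaw-rack 0.36 tilt [ 0.001 -0.    -1.   ] F [0.49 0.25 0.36] w 0.179
plane 5383 ((-61.97704315185547, 30.26380157470703), (55.952232360839844, 45.538673400878906), 0.04714135080575943)
div -64 2183 ((-7.670431137084961, -66.7582015991211), (45.34248733520508, 12.45881175994873), 0.913224995136261)
div 0 3340 ((-7.740816116333008, -3.087862014770508), (45.49406814575195, 10.845602989196777), 0.4441223740577698)
div 64 3364 ((-7.885187149047852, 60.83576202392578), (45.73143005371094, 11.050586700439453), 0.44571852684020996)
rail 24205 ((25.528202056884766, 27.89507293701172), (18.007415771484375, 195.12803649902344), 0.2239551544189453)
```

View pics/w7.png

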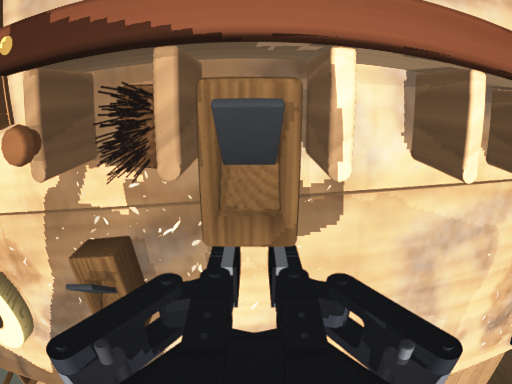

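The plane is entering the third bay with clearance on both sides, its front edge at row 78. I push slowly until it meets the back board.

Emit:
jog_arm(
  motion=[
    [-0.65,2,0,0,0],
    [-0.65,2,0,0,0],
    [-0.65,2,0,0,0],
    [-0.65,2,0,0,0],
    [-0.65,2,0,0,0],
    [-0.65,0,0,0,0],
  ],
)

```text
time: 16.17
tool_pos: [0.5117, -0.1383, 0.0139]
tcp_rot: [3.139, -0.111, 0.002]
wrist_force: [-1.3, 0.5, -0.6]
width: 0.172
grip_force: 0.5
```

Emit:
jog_arm(
  motion=[
    [-0.65,2,0,0,0],
    [-0.65,1,0,0,0],
    [-0.65,1,0,0,0],
    [-0.65,0,0,0,0],
  ],
)

```text
time: 16.5
tool_pos: [0.5142, -0.1384, 0.0137]
tcp_rot: [-3.139, 0.11, 0.003]
wrist_force: [-4.4, 0.4, 2.3]
width: 0.172
grip_force: 2.3
```

Emit:
jog_arm(
  motion=[
    [-0.65,1,0,0,0],
    [-0.65,1,0,0,0],
    [-0.65,0,0,0,0],
    [-0.65,0,0,0,0],
  ],
)

```text
time: 16.83
tool_pos: [0.5142, -0.1383, 0.0136]
tcp_rot: [-3.139, 0.11, 0.009]
wrist_force: [-10.5, 0.2, 8.0]
width: 0.175
grip_force: 5.1
```

```bash
python3 -c "
from h import *
wmeas('w8')"
```

```text
t 16.83 tcp [ 0.5142 -0.1383  0.0136] rack [-66.7  29.6] yaw-rack 0.39 tilt [-0.006  0.001 -1.   ] F [-10.51   0.15   8.04] w 0.175
plane 4316 ((-55.527732849121094, 30.46507453918457), (45.49699401855469, 43.00261688232422), 89.98995971679688)
div -64 2120 ((-7.689725875854492, -66.62857818603516), (45.329078674316406, 12.250659942626953), 0.018144553527235985)
div 0 3242 ((-7.6342620849609375, -3.0640125274658203), (45.26789855957031, 10.711088180541992), 0.08625324815511703)
div 64 3288 ((-7.731115341186523, 60.770904541015625), (45.47149658203125, 10.751611709594727), 0.08844120055437088)
rail 29998 ((26.057781219482422, 28.58428955078125), (18.5668888092041, 193.36639404296875), 0.22239084541797638)
```

View pics/w8.png

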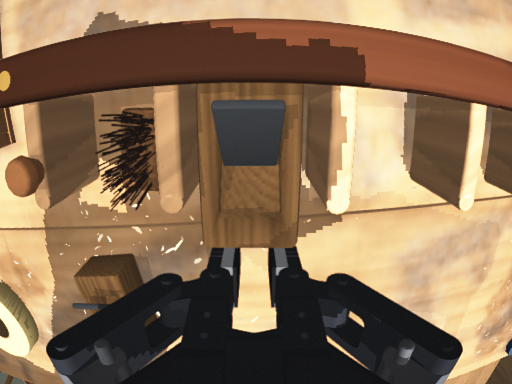

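The plane is home: the tool stops at rack x = -66.7 as predicted, the force rises without movement, and the plane's front is under the rail at (250,85). I back off and check.

Emit:
jog_arm(
  motion=[
    [-0.65,-6,0,0,0],
    [-0.65,-15,0,0,0],
    [-0.65,-15,0,0,0],
    [-0.65,-20,0,-20,0],
    [-0.65,-20,0,-30,0],
    [-0.65,-20,0,-30,0],
    [-0.65,0,0,-30,0],
    [-0.65,0,0,-20,0],
    [-0.65,0,0,0,0],
    [-0.65,0,0,0,0],
  ],
)

```text
time: 17.72
tool_pos: [0.4232, -0.1326, 0.1459]
tcp_rot: [3.138, -0.111, 0.01]
wrist_force: [-1.2, 0.1, -0.4]
width: 0.175
grip_force: 0.0
```

```bash
python3 - <<'E'
from h import *
wmeas('w9')
p=cv2.imread('pics/w9.png'); cv2.imwrite('pics/w9c.png',cv2.resize(p[0:200],(768,300)))
E
```

```text
t 17.72 tcp [ 0.4232 -0.1326  0.1459] rack [-157.8   28.4] yaw-rack 0.36 tilt [ 0.006 -0.002 -1.   ] F [-1.17  0.06 -0.4 ] w 0.175
plane 1197 ((-44.69757080078125, 30.58420181274414), (21.366239547729492, 43.98834228515625), 0.05646338686347008)
div -64 605 ((-8.181844711303711, -66.44149780273438), (44.704307556152344, 10.644442558288574), 1.1375097036361694)
div 0 540 ((-12.34549331665039, -3.105043411254883), (37.156558990478516, 10.487548828125), 0.04446849972009659)
div 64 532 ((-12.667335510253906, 60.50678253173828), (36.3157958984375, 10.43308162689209), 1.5667814016342163)
rail 93 ((17.583463668823242, -123.69385528564453), (3.8806605339050293, 22.83871841430664), 10.433061599731445)
```

View pics/w9c.png

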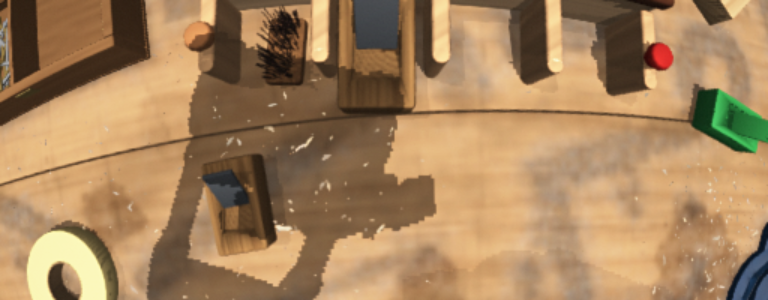

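The tail is at rack x = -55 (nominal -55) and the plane is within 2 mm of the bay middle. It sits in the third bay from the red peg (658,55), and the brush next to it hasn't moved.

```bash
python3 -c "
from h import *
print(bot.finish_job())"
```

```text
the job is handed in; nothing more can be done
None
```

I touched the rail behind bays 1, 2 and 3 in order, pushed the plane along the bench into the third bay until it met the back board, and handed the job in at about 18 s (no verdict was returned).

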